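Make up two candle gift sets

TASK

Make up the two gift sets: in the dark-brown kraft box, stand the tall honey-coloured pillar candle upright in the small compartment and lay the ivory shell candle, ribbed side up, in the large one; on the white cloud-shaped tray, put the dark walnut ring flat in the bottom of the blue-grey cup, then the flat blush candle upright on top of it in the cup, and stand the short ivory pillar candle in the middle of the round cork inlay. Leave the sage green pillar and the lavender cloud candle standing where they are.

Things in the scene. Friction and masses are not known exactly. Their poses are not given: they have to be found in the camera images.
- honey_pillar: Tall honey-orange ribbed pillar candle, loose, 46 mm diameter, 90 mm high (a thin 6 mm wick on top), about 130 g; stands upright, origin at the centre of its underside, z up.
- ivory_pillar: Short ivory ribbed pillar candle, loose, 46 mm diameter, 60 mm high (6 mm wick), about 90 g; stands upright, origin at the centre of its underside, z up.
- shell_candle: Ivory scallop shell candle, loose, about 56 mm across and 28 mm high; lies flat, ribbed dome up. Its solid core is round, 52 mm in diameter, with upright sides to 18 mm above its underside, and can be gripped across any diameter; the rounded fan points along its x, the flat hinge along -x. About 50 g; origin at the centre of its underside, z up.
- walnut_ring: Dark walnut spacer ring, loose, 46 mm outer diameter, 24 mm hole, 15 mm high, about 16 g; lies flat, origin at the centre of its underside, z up. In the cup it lies on the cup's floor, 6 mm above the cup's underside.
- blush_candle: Blush pink flat round candle, loose, 46 mm diameter, 30 mm high (5 mm wick), about 45 g; stands upright, origin at the centre of its underside, z up. On the ring in the cup its underside is 21 mm above the cup's underside and most of it stands out of the cup.
- sage_pillar: Sage green ribbed pillar candle, loose, 46 mm diameter, 75 mm high, standing among the stock in the same row; not wanted in either set, to be left. Origin at the centre of its underside, z up.
- cloud_candle: Lavender-purple lumpy cloud candle, loose, about 75 mm across, 43 mm high, standing between the two sets; to be left. Origin at the centre of its underside, z up.
- gift_box: Open dark-brown kraft gift box, fixed, 88 (x) by 202 (y) mm, walls and divider 4 mm thick, tops 14 mm over the table, floor 4 mm thick; origin at the centre of its underside. Small compartment 80 x 80 mm inside, its centre 57 mm along +y from the origin; large compartment 80 (x) by 110 (y) mm inside, its centre 42 mm along -y.
- cloud_tray: White flat cloud-shaped tray, fixed, about 133 (x) by 226 (y) mm, 10 mm thick, no rim; origin on its underside midway between its two round ends. The cup stands on the +y end; on the -y end is a flat round cork-brown inlay, 60 mm across, flush with the top, its centre 55 mm along -y from the origin.
- cup: Low round blue-grey ceramic cup, open at the top, fixed on the white tray, 55 mm along the tray's +y; origin at the centre of its underside, 10 mm above the table, z up. 26 mm high, floor 6 mm thick; inside 55 mm across at the floor, 64 at the rim; 72 outside. The ring is let go with the fingers above the rim and drops the last 13 mm or so.

How it is judged:
By the outcome, as a careful person would: the job done as asked, in the order asked, and still so for the second after the job is handed in, with the robot touching nothing.
It also fails if it takes over 125 s, if anything falls off the work surface, if the arm or the gripper's body presses on something with over 40 N, if the wrist force passes 120 N, or if a joint passes its speed limit or range.

ROBOT

A 6-joint arm with a two-finger parallel gripper is mounted at the origin on the work surface. World frame = base frame: x ahead of the robot, y to its left, z up, the work surface at z = 0. Lengths are in m, angles in rad, forces in N, time in s.
With the tool pointing down it reaches from about 0.35 to 0.85 m from the base axis. Payload 8.1 kg.
Tool frame: the origin (TCP) lies between the finger pads; the fingertips stand 25 mm ahead of it and the grasp point (between the pads) lies 6 mm ahead of it; z points along the fingers, y is the direction in which the jaws open and shut (so a half turn about z gives the same grasp; the last joint's range is limited). The gripper opens to 85 mm and grips with 20 to 120 N. Pads are 22 mm wide; open, the fingers measure 114 mm over their backs; the gripper's body (76 mm by 85 mm) begins 54 mm behind the grasp point. The pads swing forward as they close: fully open they stand 13 mm farther back than shut.
Start: joints at [-1.27, 0.13, 1.488, -0, 1.523, -0.085], TCP at [0.226, -0.556, 0.256] pointing down, gripper open.
Joint ranges: [-2.96, 2.96], [-0.89, 2.26], [0.02, 2.5], [-1.34, 4.48], [0, 2.73], [-2.66, 2.66]. Speed limits (rad/s): [2.39, 2.39, 2.79, 3.14, 3.14, 3.14].

INTERFACE

Orientations are given as a unit quaternion [w, x, y, z].
In Python, from cell import env gives the robot as it stands. The module is installed in compiled form; this text tells all that it offers.
- The arm moves only by the shell command python3 -m creep 'ROWS'. ROWS is JSON, one flat list of numbers, 7 for each row, row after row: the shift along the world's x, y, z in cm, then the turn, a rotation vector about the world's x, y, z in rad, then the opening, from 0 (shut) to 1 (fully open). A call has 1 to 5 rows; each row is the pose to reach, as a shift and turn from the pose measured when the call began; what a row does not reach only later rows make up. A row lasts 1/8 s, in which the tool goes at most 62.5 mm and 10.7 degrees, less where a joint would pass 70% of its speed; a pose out of reach is approached as far as the arm can. A call with a gripper value outside its range is refused whole. The fingers move at their own pace and stop on an object; the grip force is fixed at half the most. Time passes only in rows, so rows that repeat a pose let the fingers close. It gives the time, the measured TCP pose, the force and the opening at its end, in the units of the state.
- env.get_state(): the state, without advancing time (a new reading comes with each control period).
- env.camera(name): name is "scene" or "top"; returns (picture, depth): 480x640x3 uint8, red, green, blue; 480x640 float32, m along the optical axis (not along the pixel's ray), 0 where there is no reading.
- env.camera_params(name): a dict with "mtx" (3x3 intrinsics, pixels), "dist" ([k1, k2, p1, p2, k3] as OpenCV has them; the pictures are not rectified), "extrinsics" (4x4, takes a point from camera to world coordinates). Camera axes: x right, y down, z forward; pixel columns grow to the right and rows downward; lengths in m; the calibration is good to about 2 mm. A picture is of the moment at which its call begins. camera_params takes no time and is no camera call.
- env.job_done(): hands the job in, once; it reports no verdict.
Trained networks look in the newest picture that a camera, given by its name, has taken for a name from the list of things; names that differ only in an ending like _2 or _b are one class to them, and where a whole thing is asked for, a point or a joint stands for the part that bears it (a point fixed in the world has none). Each returns a list of dicts, best first, with "score" (0 to 1); they miss things now and then, are a little off and sometimes report something else, mostly with a low value. They report only what shows in the picture. A call takes as long as a camera call.
- env.regions_of(camera, target): "pixels" (480x640 bool, what is visible of it).
- env.spot_point(camera, target): "at" ([x, y, z] in m, in the coordinates of the camera as it stood for that picture, good to about 4 mm: a listed point, or the origin of a listed thing).
The state is a dict: "time_s": time; "joints": joint angles; "joint_velocities": joint speeds; "effort": joint torques, N m; "tcp_pos": TCP position; "tcp_rot": TCP orientation; "ft_force": force on the tool from outside, world axes, zero at the start; "ft_torque": the same for the moment, N m; "finger_gap": finger opening in m.
Only numpy, scipy, OpenCV 4.12 (cv2) and the standard library are available. Lean on these libraries where they do the work, as an engineer would, in place of code of your own. Each camera call takes 0.05 s, during which the arm holds its last target. There are 200 camera calls.

## Working session

There is one attempt and no reset: what is moved stays moved. The work goes in short steps, Python scripts to look and compute and a shell command to move; the robot and the scene stay as the last step left them, time stands still between calls to the robot, and variables do not carry over. Pictures are saved under pics/ and viewed, about 12 in all and at most 16, crops included, and the job is handed in when it is done.

```bash
mkdir -p pics; cat > h.py <<'E'
import numpy as np, cv2
from cell import env
def world(cam,p):
    T=np.array(env.camera_params(cam)["extrinsics"]); return T[:3,:3]@np.array(p)+T[:3,3]
def pts(cam,depth,mask):
    P=env.camera_params(cam); T=np.array(P["extrinsics"])
    v,u=np.nonzero(mask&(depth>0)); z=depth[v,u]
    n=cv2.undistortPoints(np.stack([u,v],1).astype(np.float64)[:,None],np.array(P["mtx"]),np.array(P["dist"]))[:,0]
    return np.c_[n*z[:,None],z]@T[:3,:3].T+T[:3,3]
def snap(cam,name=None):
    i,d=env.camera(cam)
    if name: cv2.imwrite(f"pics/{name}.png",i[:,:,::-1])
    return i,d
def topc(cam,d,name,band=0.006):
    r=env.regions_of(cam,name)
    if not r: return None
    p=pts(cam,d,r[0]["pixels"]); zt=np.percentile(p[:,2],90)
    q=p[abs(p[:,2]-zt)<band]; 
    c,rad=cv2.minEnclosingCircle((q[:,:2]*1000).astype(np.float32))
    return r[0]["score"],len(p),np.round(c,1),round(rad,1),round(zt*1000,1),np.round(np.median(q[:,:2],0)*1000,1)
E
python3 - <<'E'
from h import *
s=env.get_state(); print(s["tcp_pos"],s["tcp_rot"],s["finger_gap"],s["time_s"])
for c in ["top","scene"]:
    i,d=snap(c,c+"0"); print(c,np.round(env.camera_params(c)["extrinsics"],3).tolist())
    for n in "honey_pillar ivory_pillar shell_candle walnut_ring blush_candle sage_pillar cloud_candle gift_box cloud_tray cup".split():
        r=env.spot_point(c,n)
        print(n,[(round(x["score"],2),np.round(world(c,x["at"])*1000,1).tolist()) for x in r[:2]],topc(c,d,n))
E
```

```text
[ 0.22564659 -0.55542628  0.25526648] [-8.89262644e-04  9.81453133e-01  1.91700148e-01 -9.95971362e-05] 0.08540783429851954 0.0
top [[0.017, -0.982, 0.188, 0.351], [-0.999, -0.011, 0.034, -0.018], [-0.032, -0.189, -0.982, 0.856], [0.0, 0.0, 0.0, 1.0]]
honey_pillar [(0.56, [426.0, -175.4, -3.3]), (0.53, [635.0, 10.8, -0.2])] (0.88, 965, array([ 429.7, -171.3]), 23.5, np.float64(90.8), array([ 429.2, -170.9]))
ivory_pillar [(0.93, [340.8, 300.4, 0.3])] (0.82, 876, array([340.4, 300.4]), 23.4, np.float64(61.6), array([340.3, 299.6]))
shell_candle [(0.72, [626.8, -203.7, -4.3])] (0.92, 819, array([443.4, -53. ]), 23.5, np.float64(28.9), array([443.8, -53. ]))
walnut_ring [(0.78, [356.9, -294.6, -0.4])] (0.71, 434, array([ 356.9, -297. ]), 23.3, np.float64(16.1), array([ 357. , -297.6]))
blush_candle [(0.65, [599.5, 194.3, 0.4]), (0.57, [418.3, 169.6, 1.3])] (0.73, 638, array([414.2, 171.4]), 23.1, np.float64(31.7), array([414.6, 170.5]))
sage_pillar [(0.73, [452.5, 60.1, 3.3])] (0.58, 787, array([452.9,  58.6]), 23.2, np.float64(76.3), array([452.4,  58.2]))
cloud_candle [] (0.76, 1049, 
[... 1079 characters left out ...]
 731, array([417.4, 172.9]), 23.3, np.float64(31.3), array([418.8, 173.2]))
sage_pillar [(0.57, [456.2, 58.8, 3.6])] (0.68, 1282, array([454.6,  60.4]), 23.6, np.float64(76.1), array([457.2,  63. ]))
cloud_candle [(0.94, [637.0, 11.7, 2.1])] (0.78, 1322, array([637.7,  13. ]), 27.8, np.float64(39.7), array([638.8,  17.7]))
gift_box [(0.68, [598.0, 194.4, 0.8])] (0.89, 7590, array([599.7, 195.7]), 109.4, np.float64(14.2), array([605.4, 210. ]))
cloud_tray [(0.58, [629.1, -199.8, 0.6])] (0.95, 3700, array([ 633.4, -199.3]), 113.4, np.float64(12.2), array([ 647.3, -211.4]))
cup [(0.96, [623.1, -145.3, 12.4])] (0.88, 1152, array([ 622.9, -145.6]), 36.6, np.float64(36.7), array([ 622.9, -149.1]))
```

View pics/top0.png

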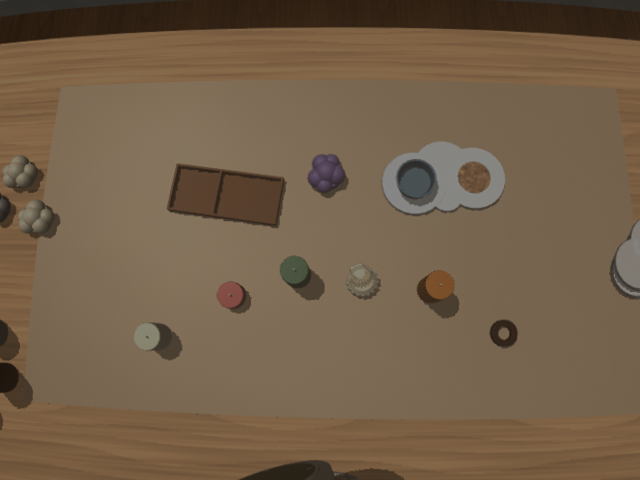

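View pics/scene0.png

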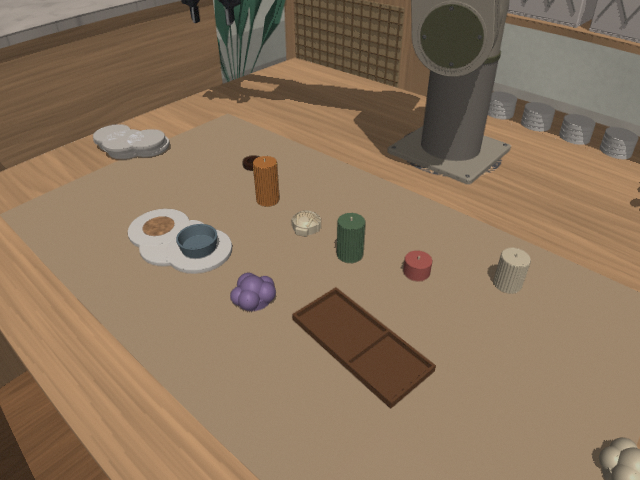

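The top view shows the box at about (228,195), with its small compartment at the left end (+y). The cup is at (416,181) and the cork inlay at (474,178). The candles and ring stand apart in the front rows, as reported. Next I measure the yaw of the box and tray, and the cork position.

```bash
python3 - <<'E'
from h import *
for c in ["top","scene"]:
    i,d=snap(c)
    b=env.regions_of(c,"gift_box")[0]["pixels"]; p=pts(c,d,b); p=p[(p[:,2]<.02)]
    r=cv2.minAreaRect((p[:,:2]*1000).astype(np.float32)); print(c,"box",r)
    t=env.regions_of(c,"cloud_tray")[0]["pixels"]
    full=pts(c,d,d>-1) ; v,u=np.nonzero(d>0)
    hsv=cv2.cvtColor(i,cv2.COLOR_RGB2HSV)[v,u]
    m=(full[:,2]>.006)&(full[:,2]<.016)&(hsv[:,1]>80)&(abs(full[:,0]-.63)<.08)&(full[:,1]<-.2)&(full[:,1]>-.3)
    q=(full[m][:,:2]*1000).astype(np.float32)
    print("cork",len(q),cv2.minEnclosingCircle(q),np.median(q,0))
    m=(full[:,2]>.03)&(full[:,2]<.041)&(abs(full[:,0]-.625)<.06)&(abs(full[:,1]+.145)<.06)
    q=(full[m][:,:2]*1000).astype(np.float32)
    print("cup",len(q),cv2.minEnclosingCircle(q))
    m=(full[:,2]<.024)&(full[:,2]>-.02)&(np.hypot(full[:,0]-.358,full[:,1]+.298)<.03)&(hsv[:,2]<70)
    q=(full[m][:,:2]*1000).astype(np.float32); print("ring",len(q),cv2.minEnclosingCircle(q))
print(env.get_state()["time_s"])
E
```

```text
top box ((599.8921508789062, 197.85487365722656), (210.2421112060547, 92.13228607177734), 82.77256774902344)Traceback (most recent call last):
  File "<stdin>", line 6, in <module>
IndexError: list index out of range
```

```bash
python3 - <<'E'
from h import *
for c in ["top","scene"]:
    i,d=snap(c)
    full=pts(c,d,d>-1) ; v,u=np.nonzero(d>0)
    hsv=cv2.cvtColor(i,cv2.COLOR_RGB2HSV)[v,u]; C=lambda m:cv2.minEnclosingCircle((full[m][:,:2]*1000).astype(np.float32))
    m=(full[:,2]>.009)&(full[:,2]<.02)&(abs(full[:,0]-.6)<.09)&(abs(full[:,1]-.197)<.13)
    print(c,"box",cv2.minAreaRect((full[m][:,:2]*1000).astype(np.float32)))
    m=(full[:,2]>.006)&(full[:,2]<.016)&(hsv[:,1]>80)&(np.hypot(full[:,0]-.63,full[:,1]+.255)<.045)
    print("cork",m.sum(),C(m),np.median(full[m],0))
    m=(full[:,2]>.03)&(full[:,2]<.041)&(np.hypot(full[:,0]-.625,full[:,1]+.145)<.05)
    print("cup",m.sum(),C(m))
    m=(full[:,2]<.024)&(full[:,2]>-.02)&(np.hypot(full[:,0]-.358,full[:,1]+.298)<.03)&(hsv[:,2]<70)
    print("ring",m.sum(),C(m))
print(env.get_state()["time_s"])
E
python3 -m creep '[13,39,-5,0,0,0,1, 13,39,-5,0,0,0,1, 13,26,-5,0,0,0,1, 13,26,-5,0,0,0,1, 13,26,-5,0,0,0,1]'
```

```text
top box ((598.3682861328125, 194.85134887695312), (203.63397216796875, 90.48008728027344), 82.38502502441406)
cork 759 ((633.3599243164062, -255.69920349121094), 29.628318786621094) [ 0.63319157 -0.25526655  0.00974168]
cup 329 ((621.7378540039062, -146.25775146484375), 36.63203811645508)
ring 466 ((353.5655517578125, -297.9299621582031), 25.749408721923828)
scene box ((598.8198852539062, 194.97100830078125), (203.87193298339844, 91.0389404296875), 82.11792755126953)
cork 451 ((634.0236206054688, -254.84088134765625), 30.81620979309082) [ 0.63522157 -0.2546683   0.01164616]
cup 396 ((623.5184936523438, -145.7714385986328), 36.80251693725586)
ring 131 ((360.51837158203125, -298.0089416503906), 22.781864166259766)
2.35
time_s: 2.98
tcp_pos: [0.3566, -0.2938, 0.206]
tcp_rot: [0.0, 0.981, 0.192, 0.0]
ft_force: [1.5, -0.6, 1.5]
finger_gap: 0.0854
```

```bash
python3 -m creep '[4,6,0,0,0,-0.18,1, 7.4,12.3,0,0,0,-0.36,1, 7.4,12.3,0,0,0,-0.527,1, 7.4,12.3,0,0,0,-0.527,1, 7.4,12.3,0,0,0,-0.527,1]'
python3 -m creep '[0,0,-4,0,0,0,1, 0,0,-8,0,0,0,1, 0,0,-8,0,0,0,1, 0,0,-8,0,0,0,1]'
```

```text
time_s: 3.6
tcp_pos: [0.4305, -0.1711, 0.206]
tcp_rot: [0.0, 0.998, -0.069, 0.0]
ft_force: [0.5, 0.6, 0.1]
finger_gap: 0.0858
time_s: 4.1
tcp_pos: [0.4308, -0.1722, 0.1275]
tcp_rot: [0.001, 0.998, -0.069, 0.001]
ft_force: [1.3, 0.1, -0.2]
finger_gap: 0.0854
```

```bash
python3 -m creep '[0,0.1,-3,0,0,0,1, 0,0.1,-6,0,0,0,1, 0,0.1,-6,0,0,0,1]'
python3 -m creep '[0,0,0,0,0,0,0.4, 0,0,0,0,0,0,0.2, 0,0,0,0,0,0,0.2, 0,0,0,0,0,0,0.2, 0,0,0,0,0,0,0.2]'
python3 -m creep '[0,0,3,0,0,0,0.2, 0,0,6,0,0,0,0.2, 0,0,6,0,0,0,0.2]'
```

```text
time_s: 4.47
tcp_pos: [0.4303, -0.1713, 0.0674]
tcp_rot: [0.0, 0.998, -0.069, -0.0]
ft_force: [-0.8, -0.7, 0.3]
finger_gap: 0.0852
time_s: 5.1
tcp_pos: [0.4316, -0.1719, 0.0694]
tcp_rot: [0.001, 0.998, -0.069, 0.001]
ft_force: [-0.9, 0.4, 7.0]
finger_gap: 0.0449
time_s: 5.48
tcp_pos: [0.4337, -0.173, 0.1327]
tcp_rot: [0.002, 0.998, -0.069, 0.004]
ft_force: [0.3, -0.9, -1.4]
finger_gap: 0.0448
```

```bash
python3 -m creep '[2,4,3,0,0,0,0.2, 4,9,4,0,0,0,0.2, 6,14,4,0,0,0,0.2, 8,19,4,0,0,0,0.2, 9.5,23,4,0,0,0,0.2]'
python3 -m creep '[2,5,0,0,0,0,0.2, 4,10,0,0,0,0,0.2, 6.5,15,0,0,0,0,0.2, 7.8,19.3,0,0,0,0,0.2, 7.8,19.3,0,0,0,0,0.2]'
python3 -m creep '[0,0,0,0,0,0,0.2]'
```

```text
time_s: 6.1
tcp_pos: [0.5286, 0.059, 0.1714]
tcp_rot: [0.002, 0.998, -0.068, 0.004]
ft_force: [0.7, -1.2, -2.0]
finger_gap: 0.0447
time_s: 6.72
tcp_pos: [0.606, 0.2551, 0.1692]
tcp_rot: [0.002, 0.998, -0.066, 0.003]
ft_force: [-0.8, -1.3, -1.4]
finger_gap: 0.0444
time_s: 6.85
tcp_pos: [0.6055, 0.2547, 0.1677]
tcp_rot: [0.003, 0.998, -0.066, 0.002]
ft_force: [0.1, -0.9, -0.9]
finger_gap: 0.0446
```

```bash
python3 -m creep '[0,-0.3,-4,0,0,0,0.2, 0,-0.3,-8,0,0,0,0.2, 0,-0.3,-8.3,0,0,0,0.2, 0,-0.3,-8.3,0,0,0,0.2]'
python3 -m creep '[0,0,-0.5,0,0,0,0.2, 0,0,-1.0,0,0,0,0.2, 0,0,-1.0,0,0,0,0.2]'
python3 - <<'E'
from h import *
i,d=snap("scene"); cv2.imwrite("pics/s1.png",cv2.resize(i[200:420,260:480,::-1],None,fx=2.5,fy=2.5))
i,d=snap("top"); print(topc("top",d,"honey_pillar"),env.get_state()["ft_force"])
E
```

```text
time_s: 7.35
tcp_pos: [0.6058, 0.2512, 0.0857]
tcp_rot: [0.003, 0.998, -0.066, 0.002]
ft_force: [-0.6, 0.3, -0.4]
finger_gap: 0.0451
time_s: 7.72
tcp_pos: [0.6058, 0.2511, 0.0757]
tcp_rot: [0.003, 0.998, -0.066, 0.002]
ft_force: [-0.1, -1.2, -1.7]
finger_gap: 0.0447
(0.94, 534, array([594.5, 249. ]), 18.2, np.float64(97.0), array([590.3, 251.9])) [-1.25014209 -0.32814446 -1.95976252]
```

View pics/s1.png

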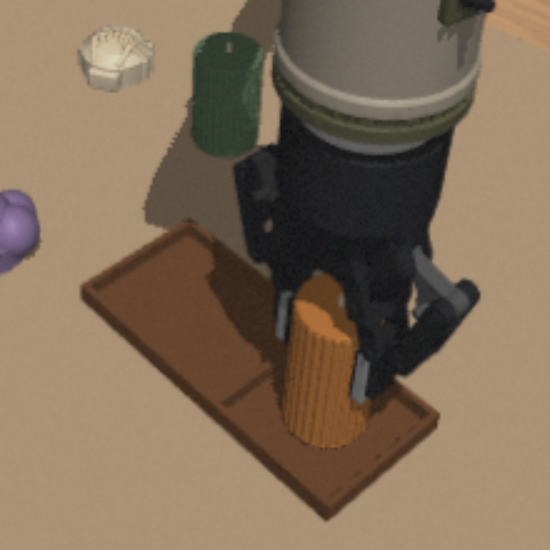

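The honey pillar (crop pixels ~(325,380)) hangs upright inside the small compartment, clear of the walls. I'll lower it the last millimetres and release.

```bash
python3 -m creep '[0,0,-0.2,0,0,0,0.2, 0,0,-0.35,0,0,0,0.2, 0,0,-0.35,0,0,0,0.2]'
python3 -m creep '[0,0,0,0,0,0,0.6, 0,0,0,0,0,0,0.8, 0,0,0,0,0,0,0.95, 0,0,0,0,0,0,1, 0,0,0,0,0,0,1]'
python3 -m creep '[0,0,4,0,0,0,1, 0,0,9,0,0,0,1, 0,0,9.5,0,0,0,1]'
python3 -m creep '[-4,-4,0,0,0,0,1, -8,-9,0,0,0,0,1, -10,-14,0,0,0,0,1, -12,-19,0,0,0,0,1, -13,-24,0,0,0,0,1]'
python3 - <<'E'
from h import *
i,d=snap("top"); print(topc("top",d,"honey_pillar"),env.spot_point("top","honey_pillar")[:1])
i,d=snap("scene"); print(topc("scene",d,"honey_pillar"))
E
```

```text
time_s: 8.25
tcp_pos: [0.6063, 0.2513, 0.0735]
tcp_rot: [0.003, 0.998, -0.066, 0.003]
ft_force: [-2.2, -0.8, 5.9]
finger_gap: 0.0444
time_s: 8.88
tcp_pos: [0.6062, 0.2514, 0.0734]
tcp_rot: [0.003, 0.998, -0.066, 0.002]
ft_force: [-0.3, 0.3, 0.4]
finger_gap: 0.0852
time_s: 9.25
tcp_pos: [0.609, 0.2523, 0.1743]
tcp_rot: [0.001, 0.998, -0.066, 0.007]
ft_force: [-0.4, 0.3, -0.1]
finger_gap: 0.0856
time_s: 9.88
tcp_pos: [0.4777, 0.0111, 0.1737]
tcp_rot: [0.001, 0.998, -0.066, 0.006]
ft_force: [-0.6, 0.6, -0.0]
finger_gap: 0.0855
(0.85, 514, array([604.7, 250.4]), 24.1, np.float64(96.0), array([605. , 252.9])) [{'at': [-0.2361, -0.0861, 0.8969], 'score': 0.6}]
(0.69, 2360, array([606.3, 251.1]), 23.9, np.float64(95.5), array([608.3, 252.6]))
```

```bash
python3 - <<'E'
from h import *
for c in ["top","scene"]:
    i,d=snap(c); full=pts(c,d,d>-1)
    n=np.hypot(full[:,0]-.445,full[:,1]+.053)<.045
    for lo,hi in [(.006,.035),(.012,.02),(.02,.035)]:
        m=n&(full[:,2]>lo)&(full[:,2]<hi); q=full[m]
        print(c,lo,m.sum(),cv2.minEnclosingCircle((q[:,:2]*1000).astype(np.float32)),np.percentile(q[:,:2]*1000,[2,98],axis=0).round(1).tolist())
    print([(x["score"],world(c,x["at"])) for x in env.spot_point(c,"shell_candle")])
cv2.imwrite("pics/s2.png",cv2.resize(i[170:270,250:370,::-1],None,fx=4,fy=4))
E
```

```text
top 0.006 139 ((445.9273681640625, -37.182865142822266), 24.132728576660156) [[424.3, -39.5], [468.0, -27.7]]
top 0.012 56 ((446.5868835449219, -37.125648498535156), 23.475086212158203) [[424.5, -39.5], [469.6, -27.7]]
top 0.02 78 ((446.50494384765625, -36.10566711425781), 15.825970649719238) [[431.1, -39.4], [460.1, -30.9]]
[(0.53, array([ 0.44577984, -0.04950371, -0.00077754]))]
scene 0.006 559 ((447.399658203125, -48.40269470214844), 29.003738403320312) [[426.4, -71.3], [473.6, -26.6]]
scene 0.012 152 ((447.399658203125, -48.40269470214844), 29.003738403320312) [[424.2, -71.5], [474.7, -25.4]]
scene 0.02 336 ((444.5345764160156, -52.237735748291016), 26.233097076416016) [[426.5, -69.9], [467.2, -29.5]]
[(0.77, array([ 0.44416238, -0.05752972, -0.00046566]))]
```

View pics/s2.png

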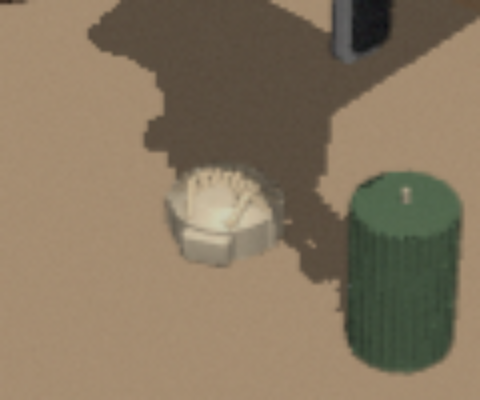

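The hinge (crop pixels (207,248)) faces the camera, toward +x/+y, so it is off the jaw line. I'll go above the shell and measure the fingertip height at a 68 mm gap.

```bash
python3 -m creep '[-1.6,-3,0,0,0,0,0.8, -3.2,-6.3,-4,0,0,0,0.8, -3.2,-6.3,-7,0,0,0,0.8, -3.2,-6.3,-7,0,0,0,0.8, -3.2,-6.3,-7,0,0,0,0.8]'
python3 - <<'E'
from h import *
i,d=snap("scene"); full=pts("scene",d,d>-1); s=env.get_state(); print(s["tcp_pos"],s["finger_gap"])
m=(np.hypot(full[:,0]-.445,full[:,1]+.053)<.075)&(full[:,2]>.04)&(full[:,2]<.25); q=full[m]*1000
for s in [q[:,1]>-53,q[:,1]<-53]:
    z=q[s]; print(len(z),np.percentile(z[:,2],[0,1,3,5,10]).round(1), z[np.argsort(z[:,2])[:6]].round(0).tolist())
cv2.imwrite("pics/s3.png",cv2.resize(i[110:270,230:400,::-1],None,fx=3.5,fy=3.5))
E
```

```text
time_s: 10.95
tcp_pos: [0.448, -0.0492, 0.1053]
tcp_rot: [0.001, 0.998, -0.065, 0.007]
ft_force: [-0.4, 0.2, 0.0]
finger_gap: 0.068
[ 0.44848948 -0.04931581  0.1057251 ] 0.06826074112839528
2569 [ 87.7  96.8 104.8 112.6 137.2] [[460.0, -12.0, 88.0], [456.0, -9.0, 89.0], [452.0, -9.0, 89.0], [458.0, -10.0, 89.0], [449.0, -9.0, 89.0], [448.0, -7.0, 90.0]]
1030 [ 88.   91.5  95.1  98.7 107.1] [[442.0, -84.0, 88.0], [439.0, -83.0, 89.0], [450.0, -85.0, 89.0], [440.0, -84.0, 89.0], [451.0, -86.0, 89.0], [446.0, -83.0, 90.0]]
```

View pics/s3.png

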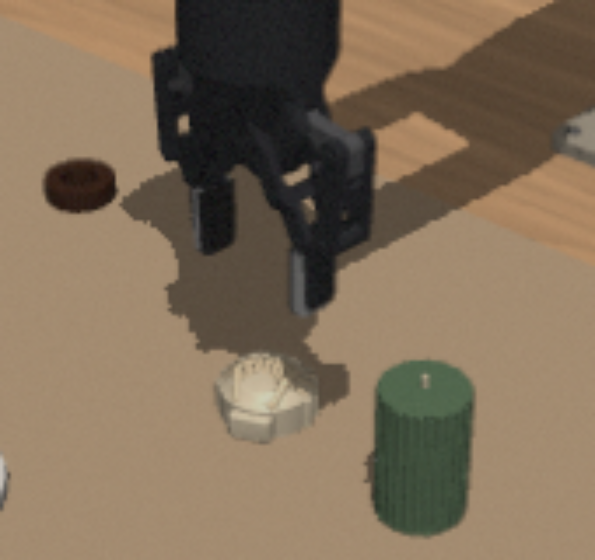

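```bash
python3 -m creep '[-0.3,-0.3,-2,0.003,0.014,0,0.8, -0.3,-0.3,-4,0.003,0.014,0,0.8, -0.3,-0.3,-6,0.003,0.014,0,0.8, -0.3,-0.3,-6,0.003,0.014,0,0.8]'
python3 -m creep '[0,0,-1,0,0,0,0.8, 0,0,-2.1,0,0,0,0.8, 0,0,-2.1,0,0,0,0.8]'
```

```text
time_s: 11.5
tcp_pos: [0.4439, -0.0519, 0.0438]
tcp_rot: [-0.0, 0.998, -0.065, -0.002]
ft_force: [-1.1, 0.2, 0.5]
finger_gap: 0.0684
time_s: 11.88
tcp_pos: [0.4431, -0.0517, 0.0218]
tcp_rot: [-0.0, 0.998, -0.065, -0.002]
ft_force: [-0.3, 0.1, -0.2]
finger_gap: 0.0686
```

```bash
python3 -m creep '[0.1,0,0.2,0,0,0,0.7, 0.1,0,0.2,0,0,0,0.4, 0.1,0,0.2,0,0,0,0.3, 0.1,0,0.2,0,0,0,0.3, 0.1,0,0.2,0,0,0,0.3]'
python3 -m creep '[0,0,2,0,0,0,0.3, 0,0,6,0,0,0,0.3, 0,0,10,0,0,0,0.3, 0,0,10,0,0,0,0.3]'
```

```text
time_s: 12.5
tcp_pos: [0.4451, -0.0519, 0.025]
tcp_rot: [-0.0, 0.998, -0.065, -0.001]
ft_force: [-1.2, 0.3, 5.9]
finger_gap: 0.0496
time_s: 13.0
tcp_pos: [0.448, -0.0526, 0.1292]
tcp_rot: [0.0, 0.998, -0.065, 0.002]
ft_force: [0.3, 0.1, 0.1]
finger_gap: 0.0498
```

```bash
python3 -m creep '[4,3,0,0,0,0,0.3, 8,7,0,0,0,0,0.3, 11,12,0,0,0,0,0.3, 14.5,17,0,0,0,0,0.3, 14.5,20.6,0,0,0,0,0.3]'
python3 -m creep '[0,0,0,0,0,0,0.3, 0,0,0,0,0,0,0.3]'
```

```text
time_s: 13.62
tcp_pos: [0.594, 0.1556, 0.1276]
tcp_rot: [0.0, 0.998, -0.064, 0.002]
ft_force: [-0.6, -1.0, -0.9]
finger_gap: 0.0497
time_s: 13.88
tcp_pos: [0.5933, 0.1553, 0.1265]
tcp_rot: [0.001, 0.998, -0.064, 0.001]
ft_force: [0.2, -0.5, -0.4]
finger_gap: 0.0498
```

```bash
python3 -m creep '[0,-0.2,-4,0,0,0,0.3, 0,-0.2,-7.5,0,0,0,0.3, 0,-0.2,-8.5,0,0,0,0.3, 0,-0.2,-8.5,0,0,0,0.3]'
python3 -m creep '[0,0,-0.5,0,0,0,0.3, 0,0,-0.9,0,0,0,0.3, 0,0,-0.9,0,0,0,0.3]'
```

```text
time_s: 14.38
tcp_pos: [0.593, 0.1524, 0.0413]
tcp_rot: [0.001, 0.998, -0.065, 0.001]
ft_force: [0.6, 0.6, 0.1]
finger_gap: 0.0493
time_s: 14.75
tcp_pos: [0.5931, 0.1524, 0.0325]
tcp_rot: [0.001, 0.998, -0.065, 0.001]
ft_force: [0.1, -0.1, -0.2]
finger_gap: 0.0499
```

```bash
python3 -m creep '[0,0,-0.2,0,0,0,0.3, 0,0,-0.4,0,0,0,0.3, 0,0,-0.4,0,0,0,0.3]'
python3 -m creep '[0,0,0,0,0,0,0.65, 0,0,0,0,0,0,0.75, 0,0,0,0,0,0,0.75]'
python3 -m creep '[0,0,2,0,0,0,0.75, 0,0,5,0,0,0,0.75, 0,0,9,0,0,0,0.75, 0,0,11,0,0,0,1]'
```

```text
time_s: 15.12
tcp_pos: [0.5934, 0.1525, 0.0291]
tcp_rot: [0.001, 0.998, -0.065, 0.001]
ft_force: [-1.2, 0.2, 4.8]
finger_gap: 0.0495
time_s: 15.5
tcp_pos: [0.5933, 0.1525, 0.0289]
tcp_rot: [0.001, 0.998, -0.064, 0.001]
ft_force: [-0.2, 0.0, 0.1]
finger_gap: 0.0636
time_s: 16.0
tcp_pos: [0.595, 0.1528, 0.1432]
tcp_rot: [0.0, 0.998, -0.065, 0.004]
ft_force: [0.2, -0.4, -0.8]
finger_gap: 0.08
```

```bash
python3 -m creep '[-2.5,-5,1,0,0,0,1, -5,-10,1,0,0,0,1, -7.5,-15,1,0,0,0,1, -10,-20,1,0,0,0,1, -12.5,-25,1,0,0,0,1]'
python3 -m creep '[-3,-5,0,0,0,0,1, -6,-10,0,0,0,0,1, -9,-15,-2,0,0,0,1, -11.3,-19.5,-4,0,0,0,0.8, -11.3,-20,-4,0,0,0,0.8]'
python3 -m creep '[0,0,0,0,0,0,0.8, 0,0,0,0,0,0,0.8]'
python3 - <<'E'
from h import *
i,d=snap("scene"); a=i[200:420,260:480,::-1]
print(topc("scene",d,"shell_candle"))
j,d=snap("top"); b=j[130:240,150:300,::-1]; print(topc("top",d,"shell_candle"),topc("top",d,"walnut_ring"))
cv2.imwrite("pics/s4.png",np.hstack([cv2.resize(a,(400,400)),cv2.resize(b,(400,400))]))
E
```

```text
time_s: 16.62
tcp_pos: [0.469, -0.0986, 0.1535]
tcp_rot: [0.0, 0.998, -0.064, 0.004]
ft_force: [0.5, -0.9, 0.5]
finger_gap: 0.0856
time_s: 17.25
tcp_pos: [0.3534, -0.3001, 0.1121]
tcp_rot: [-0.0, 0.998, -0.067, 0.003]
ft_force: [1.2, -0.3, 0.6]
finger_gap: 0.0685
time_s: 17.5
tcp_pos: [0.3541, -0.2995, 0.1125]
tcp_rot: [-0.0, 0.998, -0.066, 0.003]
ft_force: [0.2, -0.9, -0.1]
finger_gap: 0.0686
(0.8, 1028, array([595. , 154.5]), 23.6, np.float64(33.0), array([596.3, 155.4]))
(0.65, 753, array([591.6, 151.6]), 23.8, np.float64(32.9), array([591.5, 150.7])) (0.35, 619, array([414.3, 170.8]), 22.8, np.float64(31.6), array([414.6, 170.3]))
```

View pics/s4.png

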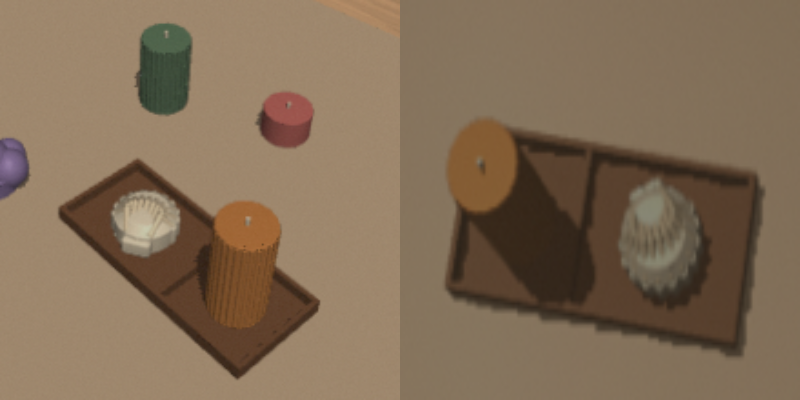

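The shell lies ribs-up in the large compartment and the honey pillar stands in the small one. Ring next.

```bash
python3 -m creep '[0.4,0.2,-3,0,0,0,0.8, 0.4,0.2,-6,0,0,0,0.8, 0.4,0.2,-7.5,0,0,0,0.8, 0.4,0.2,-7.5,0,0,0,0.8]'
python3 -m creep '[0,0,-0.5,0,0,0,0.8, 0,0,-0.8,0,0,0,0.8, 0,0,-0.8,0,0,0,0.8]'
```

```text
time_s: 18.25
tcp_pos: [0.3575, -0.2968, 0.0365]
tcp_rot: [-0.001, 0.998, -0.066, 0.002]
ft_force: [0.2, -0.3, 0.5]
finger_gap: 0.0684
time_s: 18.62
tcp_pos: [0.3576, -0.2969, 0.0288]
tcp_rot: [-0.001, 0.998, -0.066, 0.002]
ft_force: [-1.5, 0.5, 0.1]
finger_gap: 0.0683
```

```bash
python3 -m creep '[0,0,0,0,0,0,0.6, 0,0,0,0,0,0,0.4, 0,0,0,0,0,0,0.3, 0,0,0,0,0,0,0.3, 0,0,0,0,0,0,0.3]'
python3 -m creep '[0,0,2,0,0,0,0.3, 0,0,6,0,0,0,0.3, 0,0,10,0,0,0,0.3, 0,0,10,0,0,0,0.3]'
python3 - <<'E'
from h import *
i,d=snap("scene"); cv2.imwrite("pics/s5.png",cv2.resize(i[60:200,170:320,::-1],None,fx=3.5,fy=3.5))
s=env.get_state(); x,y,z=s["tcp_pos"]; full=pts("scene",d,d>-1)
m=(np.hypot(full[:,0]-x,full[:,1]-y)<.032)&(full[:,2]>.03)&(full[:,2]<z); q=full[m]
print(s["tcp_pos"],(z-np.percentile(q[:,2],[0,1,3,10]))*1000)
E
```

```text
time_s: 19.25
tcp_pos: [0.3579, -0.2973, 0.0299]
tcp_rot: [-0.0, 0.998, -0.066, 0.002]
ft_force: [-3.3, 2.2, 9.4]
finger_gap: 0.0432
time_s: 19.75
tcp_pos: [0.3599, -0.2994, 0.134]
tcp_rot: [0.002, 0.998, -0.066, 0.005]
ft_force: [0.1, 0.6, -0.8]
finger_gap: 0.043
[ 0.35895135 -0.29843462  0.13178673] [26.5151382  25.72153087 24.8015018  22.5706836 ]
```

View pics/s5.png

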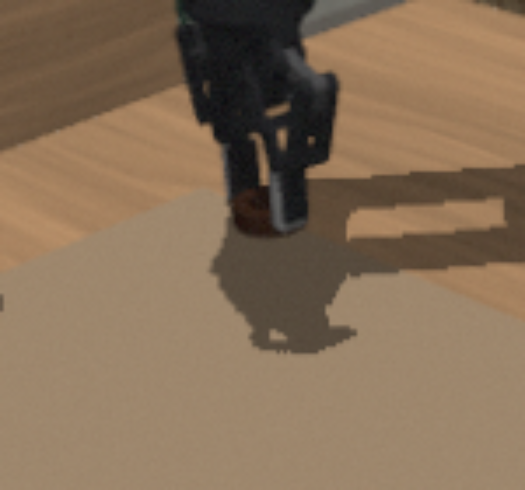

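The ring hangs level in the fingers at crop pixels ~(262,212). Moving it over the cup.

```bash
python3 -m creep '[5,3,0,0,0.005,0,0.3, 10,6,0,0,0.01,0,0.3, 15,9,0,0,0.01,0,0.3, 20,12,0,0,0.01,0,0.3, 25,14,0,0,0.01,0,0.3]'
python3 -m creep '[1.4,1.2,0,0,0,0,0.3, 1.4,1.2,0,0,0,0,0.3, 1.4,1.2,0,0,0,0,0.3]'
```

```text
time_s: 20.42
tcp_pos: [0.6096, -0.1564, 0.1297]
tcp_rot: [0.001, 0.998, -0.065, -0.002]
ft_force: [0.8, -0.8, 0.7]
finger_gap: 0.0428
time_s: 20.8
tcp_pos: [0.6221, -0.1449, 0.1287]
tcp_rot: [0.001, 0.998, -0.065, -0.003]
ft_force: [0.1, 0.1, 0.0]
finger_gap: 0.0429
```

```bash
python3 -m creep '[0.05,-0.1,-3,0,0,0,0.3, 0.05,-0.1,-6,0,0,0,0.3, 0.05,-0.1,-6.8,0,0,0,0.3, 0.05,-0.1,-6.8,0,0,0,0.3]'
python3 - <<'E'
from h import *
i,d=snap("scene"); a=i[180:280,120:240,::-1]; s=env.get_state(); print(s["tcp_pos"],s["ft_force"])
j,_=snap("top"); b=j[130:230,360:480,::-1]
cv2.imwrite("pics/s6.png",np.hstack([cv2.resize(a,(396,330)),cv2.resize(b,(396,330))]))
E
```

```text
time_s: 21.3
tcp_pos: [0.6218, -0.1465, 0.0607]
tcp_rot: [0.001, 0.998, -0.066, -0.004]
ft_force: [0.2, -0.5, -0.6]
finger_gap: 0.0431
[ 0.62276806 -0.14661779  0.06177728] [ 0.10217205 -0.12234187 -0.60810173]
```

View pics/s6.png

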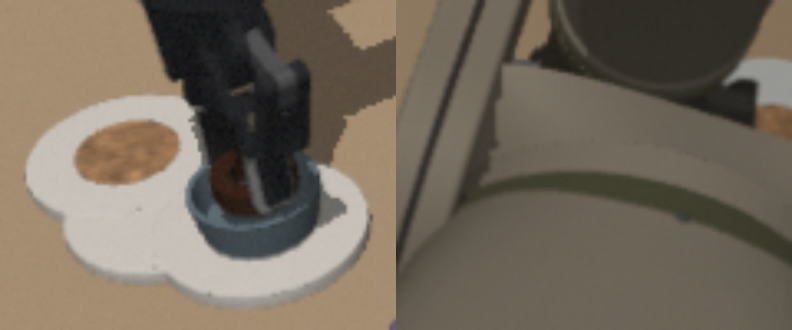

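The ring sits centred within the cup mouth, with the fingertips at rim level and no contact force. Release.

```bash
python3 -m creep '[0,0,0,0,0,0,1, 0,0,0,0,0,0,1, 0,0,0,0,0,0,1, 0,0,0,0,0,0,1]'
python3 -m creep '[0,0,4,0,0,0,1, 0,0,9,0,0,0,1, -3,5,9,0,0,0,1, -6,9,9,0,0,0,1, -9,14,9,0,0,0,1]'
python3 -m creep '[-2,4,0,0,0,0,1, -4,8,0,0,0,0,1, -7,12,0,0,0,0,1, -10,16,0,0,0,0,0.8, -11.8,17.8,-2,0,0,0,0.8]'
python3 - <<'E'
from h import *
i,d=snap("scene"); a=i[180:280,120:240,::-1]
j,d=snap("top"); b=j[130:230,360:480,::-1]
cv2.imwrite("pics/s7.png",np.hstack([cv2.resize(a,(396,330)),cv2.resize(b,(396,330))]))
full=pts("top",d,d>-1);v,u=np.nonzero(d>0); hsv=cv2.cvtColor(j,cv2.COLOR_RGB2HSV)[v,u]
m=(np.hypot(full[:,0]-.6227,full[:,1]+.146)<.028)
q=full[m]; h=hsv[m]; k=((h[:,0]<25)|(h[:,0]>165))&(h[:,1]>70)
print(k.sum(),np.median(q[k],0),cv2.minEnclosingCircle((q[k][:,:2]*1000).astype(np.float32)),np.percentile(q[k][:,2],[5,95]))
E
```

```text
time_s: 21.9
tcp_pos: [0.6234, -0.1465, 0.0624]
tcp_rot: [0.001, 0.998, -0.066, -0.002]
ft_force: [-0.3, 0.8, 0.4]
finger_gap: 0.0852
time_s: 22.52
tcp_pos: [0.5324, -0.0057, 0.1525]
tcp_rot: [0.001, 0.998, -0.066, -0.002]
ft_force: [0.5, 1.0, -0.8]
finger_gap: 0.0854
time_s: 23.15
tcp_pos: [0.4144, 0.1744, 0.134]
tcp_rot: [0.0, 0.998, -0.065, -0.0]
ft_force: [-0.3, -0.0, -0.6]
finger_gap: 0.0682
317 [ 0.62207169 -0.1458037   0.03058697] ((622.8036499023438, -146.1895294189453), 23.11540412902832) [0.02818459 0.03283229]
```

View pics/s7.png

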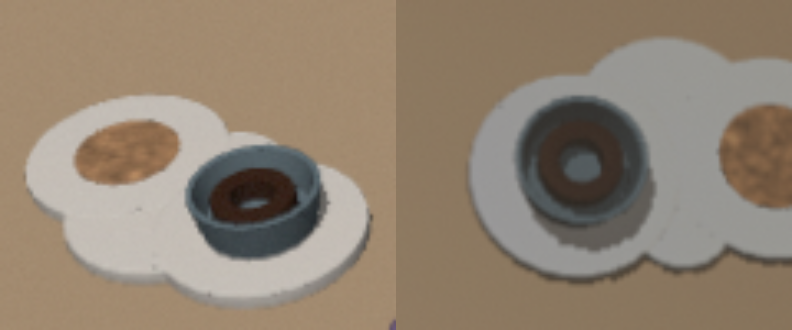

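The ring lies flat and centred in the cup: measured centre (622.8, -146.2) mm, top at about 31 mm. Blush candle next.

```bash
python3 -m creep '[0.1,-0.3,-3,0,0,0,0.8, 0.1,-0.3,-6,0,0,0,0.8, 0.1,-0.3,-8,0,0,0,0.8, 0.1,-0.3,-8,0,0,0,0.8]'
python3 -m creep '[0,0,-1,0,0,0,0.8, 0,0,-1.8,0,0,0,0.8, 0,0,-1.8,0,0,0,0.8]'
```

```text
time_s: 23.75
tcp_pos: [0.4117, 0.1696, 0.0493]
tcp_rot: [0.002, 0.998, -0.065, -0.005]
ft_force: [0.9, 0.1, 0.7]
finger_gap: 0.0683
time_s: 24.12
tcp_pos: [0.4113, 0.1694, 0.0309]
tcp_rot: [0.002, 0.998, -0.065, -0.006]
ft_force: [-0.7, 0.2, -0.1]
finger_gap: 0.0684
```

```bash
python3 -m creep '[0.4,0.2,0.4,0.003,-0.012,0,0.8, 0.4,0.2,0.4,0.003,-0.012,0,0.8]'
python3 -m creep '[0,0,0,0,0,0,0.5, 0,0,0,0,0,0,0.3, 0,0,0,0,0,0,0.3, 0,0,0,0,0,0,0.3, 0,0,0,0,0,0,0.3]'
python3 -m creep '[0,0,3,0,0,0,0.3, 0,0,7,0,0,0,0.3, 0,0,11,0,0,0,0.3, 0,0,11,0,0,0,0.3]'
```

```text
time_s: 24.38
tcp_pos: [0.4162, 0.1718, 0.0358]
tcp_rot: [0.0, 0.998, -0.065, 0.001]
ft_force: [0.6, 0.3, -0.4]
finger_gap: 0.0684
time_s: 25.0
tcp_pos: [0.417, 0.172, 0.0367]
tcp_rot: [-0.0, 0.998, -0.065, 0.002]
ft_force: [-2.3, 0.1, 6.7]
finger_gap: 0.0436
time_s: 25.5
tcp_pos: [0.4194, 0.1728, 0.1505]
tcp_rot: [-0.001, 0.998, -0.065, 0.005]
ft_force: [0.3, 0.5, -0.0]
finger_gap: 0.0438
```

```bash
python3 -m creep '[3,-4.5,0,0,0,0,0.3, 6,-9,0,0,0,0,0.3, 9,-13.5,0,0,0,0,0.3, 12,-18,0,0,0,0,0.3, 15,-22.5,0,0,0,0,0.3]'
python3 -m creep '[2.5,-4.5,0,0,-0,0,0.3, 5.4,-9.4,0,0,0,0,0.3, 5.4,-9.4,0,0,0,0,0.3, 5.4,-9.4,0,0,0,0,0.3]'
```

```text
time_s: 26.12
tcp_pos: [0.5696, -0.0537, 0.1491]
tcp_rot: [-0.002, 0.998, -0.065, 0.004]
ft_force: [-0.2, -0.2, -0.6]
finger_gap: 0.0434
time_s: 26.62
tcp_pos: [0.6227, -0.1475, 0.1473]
tcp_rot: [-0.002, 0.998, -0.065, 0.003]
ft_force: [-0.2, 0.1, -0.5]
finger_gap: 0.0435
```

Target TCP z is about 0.0672, with the candle's underside at 31 mm.

```bash
python3 -m creep '[0.1,0.1,-4,-0.004,0.006,0,0.3, 0.1,0.1,-7,-0.004,0.006,0,0.3, 0.1,0.1,-7.3,-0.004,0.006,0,0.3, 0.1,0.1,-7.3,-0.004,0.006,0,0.3]'
python3 - <<'E'
from h import *
i,d=snap("scene"); a=i[160:280,120:264,::-1]; s=env.get_state(); print(s["tcp_pos"],s["ft_force"])
cv2.imwrite("pics/s8.png",cv2.resize(a,(648,540)))
E
```

```text
time_s: 27.12
tcp_pos: [0.6238, -0.1457, 0.0752]
tcp_rot: [0.0, 0.998, -0.065, 0.0]
ft_force: [0.1, 0.2, 0.1]
finger_gap: 0.044
[ 0.62455365 -0.14615685  0.07617292] [-0.28847423 -0.20608167  0.83645755]
```

View pics/s8.png

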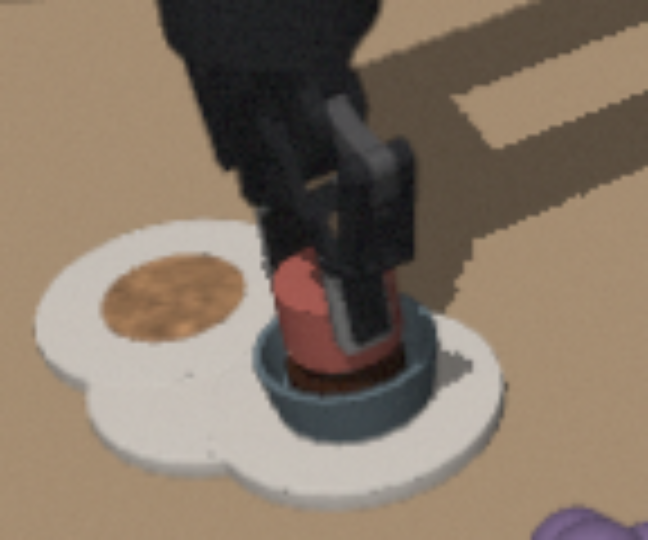

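The blush candle (crop pixels (340,310)) is lined up just above the ring (345,370). I'll lower it the remaining 8 mm.

```bash
python3 -m creep '[0,0,-0.3,0,0,0,0.3, 0,0,-0.6,0,0,0,0.3, 0,0,-0.6,0,0,0,0.3]'
python3 -m creep '[0,0,-0.15,0,0,0,0.3, 0,0,-0.25,0,0,0,0.3]'
```

```text
time_s: 27.55
tcp_pos: [0.6245, -0.1462, 0.0702]
tcp_rot: [0.0, 0.998, -0.065, 0.001]
ft_force: [0.4, -0.6, -0.8]
finger_gap: 0.0436
time_s: 27.8
tcp_pos: [0.6245, -0.1462, 0.0678]
tcp_rot: [0.0, 0.998, -0.065, 0.001]
ft_force: [-3.1, 1.5, 6.6]
finger_gap: 0.0437
```

Contact at 6.6 N. Release, retreat, and head to the ivory pillar.

```bash
python3 -m creep '[0,0,0,0,0,0,0.7, 0,0,0,0,0,0,0.9, 0,0,0,0,0,0,1, 0,0,0,0,0,0,1]'
python3 -m creep '[0,0,3,0,0,0,1, 0,0,8,0,0,0,1, -1,2,11,0,0,0,1, -4,7,11,0,0,0,1, -7,12,11,0,0,0,1]'
python3 -m creep '[-3,5,0,0,0,0,1, -6,10,0,0,0,0,1, -9,15,0,0,0,0,1, -12,20,0,0,0,0,1, -15,24,0,0,0,0,1]'
python3 -m creep '[-2,3,-1,0,0,0,1, -5,7,-3,0,0,0,1, -6,8.5,-3,0,0,0,1, -6,8.5,-3,0,0,0,1]'
python3 - <<'E'
from h import *
i,d=snap("scene"); a=i[160:280,120:264,::-1]; print(topc("scene",d,"blush_candle"))
j,d=snap("top"); b=j[130:230,370:490,::-1]; print(topc("top",d,"blush_candle"))
cv2.imwrite("pics/s9.png",np.hstack([cv2.resize(a,(396,330)),cv2.resize(b,(396,330))]))
E
```

```text
time_s: 28.3
tcp_pos: [0.6245, -0.1463, 0.0678]
tcp_rot: [0.0, 0.998, -0.065, 0.001]
ft_force: [0.5, -0.1, -0.1]
finger_gap: 0.0858
time_s: 28.92
tcp_pos: [0.5541, -0.0254, 0.1785]
tcp_rot: [0.0, 0.998, -0.065, 0.002]
ft_force: [-0.7, 1.2, -0.5]
finger_gap: 0.0851
time_s: 29.55
tcp_pos: [0.403, 0.2163, 0.1788]
tcp_rot: [0.0, 0.998, -0.065, 0.002]
ft_force: [0.5, 1.4, 0.7]
finger_gap: 0.0852
time_s: 30.05
tcp_pos: [0.3421, 0.3021, 0.1487]
tcp_rot: [0.0, 0.998, -0.064, 0.002]
ft_force: [-0.6, -0.4, 0.7]
finger_gap: 0.0856
(0.59, 708, array([ 623.2, -144.7]), 24.4, np.float64(62.9), array([ 625.5, -143.1]))
(0.63, 672, array([ 621.8, -146. ]), 23.9, np.float64(62.2), array([ 620.6, -146. ]))
```

View pics/s9.png

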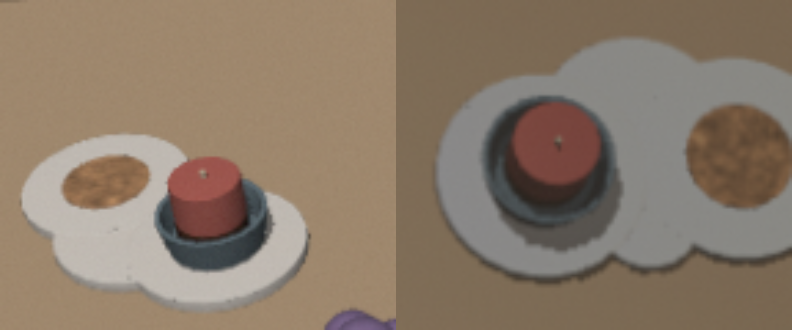

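The blush candle stands upright, centred in the cup, with its top at about 61 mm as expected. Now the ivory pillar.

```bash
python3 -m creep '[-0.1,-0.15,-4,0,0,0,1, -0.1,-0.15,-8,0,0,0,1, -0.1,-0.15,-10.3,0,0,0,1, -0.1,-0.15,-10.3,0,0,0,1]'
python3 -m creep '[0,0,0,0,0,0,0.5, 0,0,0,0,0,0,0.3, 0,0,0,0,0,0,0.3, 0,0,0,0,0,0,0.3, 0,0,0,0,0,0,0.3]'
python3 -m creep '[0,0,4,0,0,0,0.3, 0,0,9,0,0,0,0.3, 0,0,12,0,0,0,0.3, 0,0,12,0,0,0,0.3]'
```

```text
time_s: 30.75
tcp_pos: [0.3417, 0.2976, 0.0444]
tcp_rot: [0.001, 0.998, -0.066, 0.001]
ft_force: [0.1, 0.8, 0.0]
finger_gap: 0.0852
time_s: 31.38
tcp_pos: [0.3431, 0.2984, 0.0462]
tcp_rot: [0.0, 0.998, -0.066, 0.002]
ft_force: [0.2, -1.5, 6.8]
finger_gap: 0.0447
time_s: 31.88
tcp_pos: [0.3448, 0.2997, 0.1697]
tcp_rot: [-0.002, 0.998, -0.066, 0.005]
ft_force: [-0.3, 0.7, -0.6]
finger_gap: 0.0448
```

```bash
python3 -m creep '[2.5,-5,0,0,0,0,0.3, 5,-10,0,0,0,0,0.3, 7.5,-15,0,0,0,0,0.3, 10,-20,0,0,0,0,0.3, 12.5,-25,0,0,0,0,0.3]'
python3 -m creep '[2.5,-5,0,0,0,0,0.3, 5,-10,0,0,0,0,0.3, 8,-15,0,0,0,0,0.3, 10.5,-20,0,0,0,0,0.3, 13,-25,0,0,0,0,0.3]'
python3 -m creep '[2,-2.5,0,0,0,0,0.3, 3.5,-5.5,0,0,0,0,0.3, 3.5,-5.5,0,0,0,0,0.3, 3.5,-5.5,0,0,0,0,0.3]'
```

```text
time_s: 32.5
tcp_pos: [0.4696, 0.048, 0.1683]
tcp_rot: [-0.002, 0.998, -0.066, 0.004]
ft_force: [0.6, 0.4, 0.5]
finger_gap: 0.0448
time_s: 33.12
tcp_pos: [0.5994, -0.2034, 0.1663]
tcp_rot: [-0.002, 0.998, -0.066, 0.003]
ft_force: [-0.6, 0.1, -0.8]
finger_gap: 0.0445
time_s: 33.62
tcp_pos: [0.6336, -0.2577, 0.1647]
tcp_rot: [-0.003, 0.998, -0.066, 0.002]
ft_force: [-0.2, -0.2, -1.2]
finger_gap: 0.0449
```

```bash
python3 -m creep '[0.1,0.2,-4,-0.005,0.003,0,0.3, 0.1,0.2,-8,-0.005,0.003,0,0.3, 0.1,0.2,-10,-0.005,0.003,0,0.3, 0.1,0.2,-10,-0.005,0.003,0,0.3]'
python3 - <<'E'
from h import *
i,d=snap("scene"); a=i[150:270,90:234,::-1]; s=env.get_state(); print(s["tcp_pos"],s["ft_force"])
cv2.imwrite("pics/s10.png",cv2.resize(a,(648,540)))
E
```

```text
time_s: 34.12
tcp_pos: [0.6332, -0.2543, 0.0628]
tcp_rot: [-0.001, 0.998, -0.066, -0.001]
ft_force: [0.2, -1.0, -0.3]
finger_gap: 0.0447
[ 0.63455751 -0.25515293  0.06496801] [-0.68591874 -0.09361049  0.07043262]
```

View pics/s10.png

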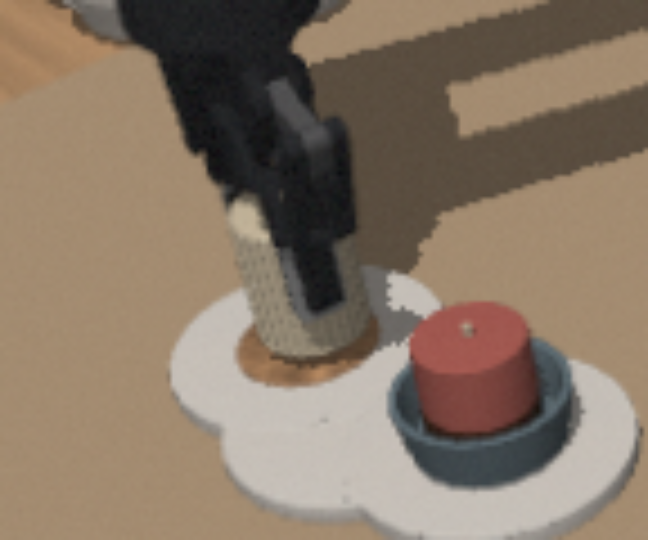

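The ivory pillar (crop pixels (310,330)) hovers over the cork and clear of the cup. I'll lower it until it touches.

```bash
python3 -m creep '[0,0,-0.3,0,0,0,0.3, 0,0,-0.6,0,0,0,0.3, 0,0,-0.7,0,0,0,0.3, 0,0,-0.7,0,0,0,0.3]'
python3 -m creep '[0,0,-0.15,0,0,0,0.3, 0,0,-0.25,0,0,0,0.3]'
```

```text
time_s: 34.67
tcp_pos: [0.6346, -0.2552, 0.0581]
tcp_rot: [-0.0, 0.998, -0.066, 0.001]
ft_force: [0.4, 0.4, -0.1]
finger_gap: 0.0443
time_s: 34.92
tcp_pos: [0.6347, -0.2553, 0.056]
tcp_rot: [-0.0, 0.998, -0.066, 0.001]
ft_force: [-3.6, 1.0, 5.9]
finger_gap: 0.0448
```

```bash
python3 -m creep '[0,0,0,0,0,0,0.7, 0,0,0,0,0,0,0.9, 0,0,0,0,0,0,1, 0,0,0,0,0,0,1]'
python3 -m creep '[0,0,3,0,0,0,1, 0,0,7,0,0,0,1, 0,0,12,0,0,0,1, 0,0,15,0,0,0,1]'
python3 -m creep '[-5,-2,0,0,0,0,1, -10,-4,0,0,0,0,1, -15,-6,0,0,0,0,1, -20,-8,0,0,0,0,1, -20,-8,0,0,0,0,1]'
python3 - <<'E'
from h import *
for c in ["top","scene"]:
    i,d=snap(c,c+"_end")
    for n in "honey_pillar ivory_pillar shell_candle blush_candle sage_pillar cloud_candle".split(): print(c,n,topc(c,d,n))
cv2.imwrite("pics/end.png",np.hstack([cv2.resize(cv2.imread("pics/top_end.png"),(400,300)),cv2.resize(cv2.imread("pics/scene_end.png"),(400,300))]))
print(env.get_state()["time_s"])
E
```

```text
time_s: 35.42
tcp_pos: [0.6346, -0.2553, 0.0559]
tcp_rot: [-0.0, 0.998, -0.066, 0.001]
ft_force: [-0.3, 0.3, -0.2]
finger_gap: 0.0858
time_s: 35.92
tcp_pos: [0.6356, -0.2557, 0.2095]
tcp_rot: [0.0, 0.998, -0.066, 0.002]
ft_force: [0.0, -0.3, -0.4]
finger_gap: 0.0853
time_s: 36.55
tcp_pos: [0.4327, -0.337, 0.2095]
tcp_rot: [0.001, 0.998, -0.068, 0.002]
ft_force: [1.0, 0.2, 1.3]
finger_gap: 0.0854
top honey_pillar (0.72, 520, array([ 621.8, -146.8]), 36.6, np.float64(36.4), array([ 616.5, -140.1]))
top ivory_pillar (0.66, 882, array([ 630.4, -254.7]), 23.9, np.float64(70.5), array([ 629.6, -254.4]))
top shell_candle (0.92, 727, array([592.5, 151.4]), 22.7, np.float64(33.1), array([591.2, 151.2]))
top blush_candle (0.89, 674, array([ 621.4, -146.7]), 23.6, np.float64(62.3), array([ 620.6, -146.3]))
top sage_pillar (0.9, 783, array([453.1,  58.5]), 23.2, np.float64(76.4), array([453.1,  57.9]))
top cloud_candle (0.88, 1030, array([633.7,  11.4]), 26.9, np.float64(40.2), array([632.7,  10.6]))
scene honey_pillar (0.72, 2412, array([606.1, 250.9]), 24.0, np.float64(95.5), array([608.3, 252.7]))
scene ivory_pillar (0.72, 981, array([ 631.9, -254.9]), 24.6, np.float64(71.9), array([ 634. , -251.4]))
scene shell_candle (0.95, 1088, array([593.4, 153.4]), 23.2, np.float64(32.9), array([596.8, 155.3]))
scene blush_candle (0.9, 674, array([ 622.5, -145.4]), 23.7, np.float64(63.0), array([ 625.3, -142.9]))
scene sage_pillar (0.67, 1289, array([455.6,  58.7]), 24.8, np.float64(76.1), array([456.8,  61.8]))
scene cloud_candle (0.72, 1375, array([637.1,  13.1]), 28.3, np.float64(39.6), array([639.2,  17.7]))
37.25
```

View pics/end.png

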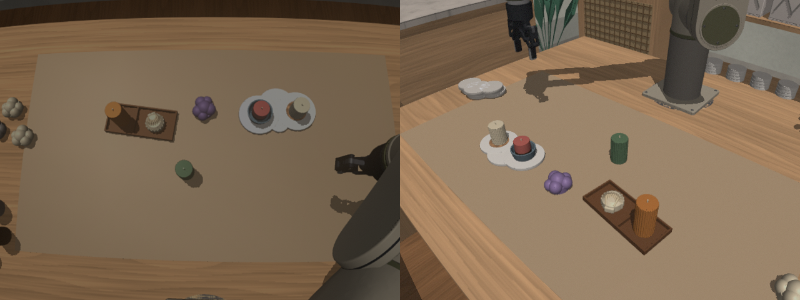

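```bash
python3 -c "
from cell import env
env.job_done(); print(env.get_state()['time_s'])"
```

```text
the job is handed in; nothing more can be done
the job is handed in; nothing more can be done
```

I made up both gift sets in the order you gave and handed the job in at about 37 s of robot time. The arm was clear of everything.

- **Kraft box:** The honey pillar stands upright in the small compartment. The shell lies ribs-up in the large one. Both were measured within about 2 mm of the compartment centres.
- **Cloud tray:** The ring lies flat in the cup, checked before I covered it. The blush candle stands upright on it, with its top at about 62 mm against 61 mm expected. The ivory pillar stands on the cork, its top at 70–72 mm against 70 mm expected. It is about 2–3 mm off the cork centre, which still leaves it wholly on the inlay.
- **Left alone:** The sage pillar and the lavender cloud candle are where they were, within measuring noise.

**Forces:** The readings printed after each move stayed under 10 N.

**Disagreements:** The two cameras differed by 1–4 mm on positions. In the last top-camera check, the network labelled the cup as the honey pillar. I disregarded that, because the scene camera and both pictures show the honey pillar upright in the box.

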